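# Find the stamped parts crate and push it into the dispatch lane

## Robot

A 6-joint arm with a two-finger parallel gripper is mounted at the origin on the work surface. World frame = base frame: x ahead of the robot, y to its left, z up, the work surface at z = 0. Lengths are in m, angles in rad, forces in N, time in s.
With the tool pointing down it reaches from about 0.25 to 0.725 m from the base axis. Payload 4 kg.
Tool frame: the origin (TCP) lies midway between the tips of the shut fingers; the grasp point (between the pads) lies grip_point_offset behind it (grip_point_offset is the distance from the TCP to the grasp point, in m); z points along the fingers, y is the line along which they close (so a half turn about z gives the same grasp; the last joint's range is limited). The gripper opens to 85 mm and grips with 20 to 120 N. Pads are 22 mm wide; open, the fingers measure 114 mm over their backs; the gripper's body (76 mm by 85 mm) begins 54 mm behind the grasp point. The pads swing forward as they close: fully open they stand 13 mm farther back than shut.
Start: joints at [1.174, 0.241, 0.005, 1.335, 0, 1.571], TCP at [0.193, 0.461, 0.231] pointing down, gripper open.
Joint ranges: [-2.72, 2.72], [-1.05, 1.87], [-1.09, 1.28], [-1.99, 2.15], [-1.42, 1.44], [-3.14, 3.14]. Speed limits (rad/s): [2.79, 2.79, 3.14, 3.14, 3.14, 3.14].

## Interface

Orientations are given as a unit quaternion [x, y, z, w].
In Python, from workcell import * gives the robot as it stands. The module is installed in compiled form; this text tells all that it offers.
- The arm moves only by the tool arm_command, never from a script. Its arguments are lists of equal length, an entry for each row: "slide": the shift along the tool's x, y, z in cm, a list of three; "spin": the turn about the tool's z in degrees. A call has exactly 5 rows; each row is the pose to reach, as a shift and turn from the pose commanded when the call began, along the tool's axes at that moment; what a row does not reach only later rows make up. A row lasts 1/8 s, in which the tool goes at most 62.5 mm and 10.7 degrees, less where a joint would pass 70% of its speed; a pose out of reach is approached as far as the arm can. A call with a gripper value outside its range is refused whole. "jaw" is the finger opening in cm, from 0 to 8.54, set as the call begins (left out, the last holds). The fingers move at their own pace and stop on an object; the grip force is fixed at half the most. Time passes only in rows, so rows that repeat a pose let the fingers close, or fill a call up. It gives the time, the measured TCP pose, the force, the opening and the grip force at its end, in the units of the state.
- get_obs(): the state, without advancing time (a new reading comes with each control period).
- camera(name): name is "scene" or "side" or "wrist"; returns a dict with "pixels" (400x640x3 uint8, red, green, blue), "range_z" (400x640 float32, m along the optical axis (not along the pixel's ray), 0 where there is no reading), "intrinsics" (3x3 intrinsics, pixels), "rvec" (rotation vector, rad) and "tvec" (3), from world to camera coordinates, as OpenCV has them. Camera axes: x right, y down, z forward; pixel columns grow to the right and rows downward; lengths in m; the calibration is good to about 2 mm. A picture is of the moment at which its call begins.
- job_done(): hands the job in; it is judged then, once.
Trained networks look in a picture, given as the dict that the camera call returned (one of the last four; its "shot" number tells which), for a name from the list of things; names that differ only in an ending like _2 or _b are one class to them, and where a whole thing is asked for, a point or a joint stands for the part that bears it (a point fixed in the world has none). Each returns a list of dicts, best first, with "confidence" (0 to 1); they miss things now and then, are a little off and sometimes report something else, mostly with a low value. They report only what shows in the picture. A call takes as long as a camera call. They do not tell look-alikes from the thing itself.
- recognise(picture, thing): "centre" ([column, row] in pixels, amid what is visible of it).
- landmark_of(picture, thing): "centre" ([column, row] in pixels: a listed point, or the origin of a listed thing).
The state is a dict: "clock": time; "joint_pos": joint angles; "joint_vel": joint speeds; "tau": joint torques, N m; "eef_pos": TCP position; "tool_rot": TCP orientation; "ft_force": force on the tool from outside, world axes, zero at the start; "ft_torque": the same for the moment, N m; "grip_width": finger opening in m; "grasp_force": force on a finger pad.
Only numpy, scipy, OpenCV 4.12 (cv2) and the standard library are available. Lean on these libraries where they do the work, as an engineer would, in place of code of your own. Each camera call takes 0.05 s, during which the arm holds its last target. There are 200 camera calls.

## Task

Check the undersides of the two blue parts crates: with the fingertips, tip each one over so that it lies on its side. Only when both have been tipped over, push the one with the round stamp underneath sideways, still lying, into the dispatch lane between the two tape lines, and leave the other lying clear of the lane. Only push: do not pick up or carry either crate, and leave everything else on the bench alone.

Things in the scene. Friction and masses are not known exactly. Their poses are not given: they have to be found in the camera images.
- crate_stamped: the crate with the stamp: blue open-topped empty parts crate, 70 (its x) x 110 (its y) x 100 mm tall (its z), walls and floor 4 mm, 0.16 to 0.28 kg. Origin at the centre of its underside, z to its open top. Starts upright, left or right of the lane (which is which changes), x pointing away from the robot within 0.25 rad
- crate_plain: the crate without a stamp, else identical: blue open-topped empty parts crate, 70 (its x) x 110 (its y) x 100 mm tall (its z), walls and floor 4 mm, 0.16 to 0.28 kg. Origin at the centre of its underside, z to its open top. Starts upright, left or right of the lane (which is which changes), x pointing away from the robot within 0.25 rad
- stamp (a point): centre of the stamp on the underside of the stamped crate: a flat black ring and bar on a white disc, 54 mm across. Hidden until that crate is tipped
- crate_stamped_mid (a point): middle of the stamped crate, 50 mm above its underside along its z; 50 mm above the bench when upright, 35 when it lies on its near or far wall, 55 on an end wall. Pushed level towards the robot, high on its far wall (80 to 100 mm up), it turns about its near lower edge, passes its balance at about 40 degrees and falls by itself
- crate_plain_mid (a point): middle of the other crate, likewise; tipped towards the robot, a crate lies 70 mm high, its underside facing away from the robot and its middle some 85 mm nearer the robot than before
- lane: dispatch lane marked flat on the bench, straight ahead of the robot: two off-white tape lines running away from the robot (along lane x), 440 mm long, 200 mm clear between them, and an arrowhead. Origin at its middle on the bench; y across it to the left. Nothing stands up from the bench
- screwdriver: screwdriver with a red handle, about 200 long, lying along the left edge of the mat, shaft pointing away from the robot (sizes in mm); bystander, leave alone
- flux_bottle: small clear bottle with a white cap, 44 across, 95 tall, at the far end of the lane; origin at the centre of its underside (sizes in mm); bystander, leave alone
- screw_tray: low clear tray of screws, 80 x 110 x 28 tall, at the far end of the lane; origin at the centre of its underside (sizes in mm); bystander, leave alone
- solder_reel: standing metal reel, 52 across, 40 tall, beyond the left crate; origin at the centre of its underside (sizes in mm); bystander, leave alone
- wrench: small steel wrench, 140 long, lying beyond the right crate (sizes in mm); bystander, leave alone
- housing_stack: stack of white plastic housings, 90 x 120 x 60 tall, far right; origin at the centre of its underside (sizes in mm); bystander, leave alone
- tool_cup: grey cup, 70 across, 90 tall, far left; origin at the centre of its underside (sizes in mm); bystander, leave alone
- bench_vise: little green vise on a round foot, 90 across, 75 tall, far out to the right; origin at the centre of its underside (sizes in mm); bystander, leave alone
Mind the look-alikes: they are no part of the job. Leave any pink or yellow look-alike of the crate_plain alone.

How it is judged:
By the outcome, as a careful person would: the job done as asked, in the order asked, and still so for the second after the job is handed in, with the robot touching nothing.
It also fails if it takes over 67 s, if anything falls off the work surface, if the arm or the gripper's body presses on something with over 40 N, if the wrist force passes 120 N, or if a joint passes its speed limit or range.

## Working session

There is one attempt and no reset: what is moved stays moved. The work goes in short steps, Python scripts to look and compute and a tool call to move; the robot and the scene stay as the last step left them, time stands still between calls to the robot, and variables do not carry over. Pictures are saved under pics/ and viewed, at most 10 in all, crops included, and the job is handed in when it is done.

Besides the shell and the picture viewer there is one more tool, called by a JSON object that holds its "fn" and its "kwargs". arm_command: Moves the arm, as the interface text tells. Its arguments: {"type":"object","properties":{"slide":{"type":"array","items":{"type":"array","items":{"type":"number"}}},"spin":{"type":"array","items":{"type":"number"}},"jaw":{"type":"number"}},"required":["slide","spin"]}

```bash
mkdir -p pics; cat > h.py <<'E'
from workcell import *
import numpy as np, cv2
def shot(n):
    return camera(n)
def save(p,name): cv2.imwrite('pics/'+name+'.png',cv2.cvtColor(p['pixels'],cv2.COLOR_RGB2BGR))
def world(p,uv,z=None):
    K=p['intrinsics'];R=cv2.Rodrigues(np.array(p['rvec'],float))[0];t=np.array(p['tvec'],float).ravel()
    u=np.array(uv,float); c=-R.T@t; d=R.T@np.linalg.inv(K)@np.array([u[0],u[1],1])
    if z is None:
        return c+d*p['range_z'][int(round(u[1])),int(round(u[0]))]
    return c+d*((z-c[2])/d[2])
def cloud(p):
    K=p['intrinsics'];R=cv2.Rodrigues(np.array(p['rvec'],float))[0];t=np.array(p['tvec'],float).ravel()
    v,u=np.mgrid[0:400,0:640]; r=np.stack([u,v,np.ones_like(u)],-1)@np.linalg.inv(K).T*p['range_z'][...,None]
    return (r-t)@R
def proj(p,X):
    return cv2.projectPoints(np.array(X,float).reshape(-1,3),np.array(p['rvec'],float),np.array(p['tvec'],float),p['intrinsics'],None)[0].reshape(-1,2)
E
python3 - <<'E'
from h import *
o=get_obs();print(o['clock'],o['eef_pos'],o['tool_rot'],o['ft_force'],o['grip_width'])
for n in ('scene','side'):
    p=shot(n);save(p,n+'0')
    for th in ('crate_stamped_mid','crate_plain_mid'):
        for d in landmark_of(p,th)[:4]: print(n,th,np.round(d['centre']),round(d['confidence'],2),np.round(world(p,d['centre'],.05),3))
    for th in ('lane','crate_plain','flux_bottle','solder_reel','screw_tray','screwdriver','wrench','tool_cup'):
        for d in (recognise if 'crate' in th else landmark_of)(p,th)[:4]: print(n,th,np.round(d['centre']),round(d['confidence'],2),np.round(world(p,d['centre'],0),3))
E
```

```text
0.0 [0.19297758 0.46056782 0.23041713] [ 1.97086507e-01  9.80385553e-01 -1.01735639e-03 -2.03736101e-04] [-0.43254909  0.18081757  0.15556693] 0.08555760695941794
scene crate_stamped_mid [243. 286.] 0.82 [ 0.57  -0.278  0.05 ]
scene crate_plain_mid [401. 184.] 0.97 [0.545 0.25  0.05 ]
scene crate_plain_mid [372. 103.] 0.97 [0.219 0.407 0.05 ]
scene crate_plain_mid [345. 135.] 0.94 [0.29  0.236 0.05 ]
scene crate_plain_mid [222. 196.] 0.93 [ 0.292 -0.197  0.05 ]
scene lane [422. 246.] 0.51 [0.714 0.187 0.   ]
scene crate_plain [225. 196.] 0.78 [ 0.257 -0.18   0.   ]
scene crate_plain [369. 105.] 0.69 [ 0.177  0.433 -0.   ]
scene crate_plain [402. 183.] 0.68 [0.516 0.29  0.   ]
scene crate_plain [345. 134.] 0.67 [0.247 0.274 0.   ]
scene flux_bottle [384. 266.] 0.89 [0.705 0.061 0.   ]
scene flux_bottle [398. 193.] 0.63 [0.539 0.251 0.   ]
scene solder_reel [422. 243.] 0.83 [0.709 0.192 0.   ]
scene solder_reel [244. 284.] 0.4 [ 0.54  -0.269  0.   ]
scene screw_tray [342. 293.] 0.64 [ 0.703 -0.077 -0.   ]
scene screw_tray [401. 186.] 0.23 [0.522 0.279 0.   ]
scene screwdriver [434. 148
[... 497 characters left out ...]
e_plain_mid [268. 134.] 0.78 [0.216 0.414 0.05 ]
side crate_plain_mid [351. 163.] 0.61 [0.549 0.245 0.05 ]
side crate_plain [244. 243.] 0.76 [ 0.265 -0.148  0.   ]
side crate_plain [350. 162.] 0.73 [0.541 0.329 0.   ]
side crate_plain [267. 132.] 0.66 [0.18  0.526 0.   ]
side crate_plain [280. 160.] 0.58 [0.278 0.314 0.   ]
side flux_bottle [396. 208.] 0.53 [0.708 0.068 0.   ]
side solder_reel [397. 185.] 0.7 [0.711 0.199 0.   ]
side screw_tray [398. 241.] 0.78 [ 0.713 -0.089  0.   ]
side screw_tray [302. 354.] 0.62 [ 0.496 -0.499  0.   ]
side screwdriver [334. 143.] 0.73 [0.467 0.459 0.   ]
side wrench [398. 275.] 0.77 [ 0.714 -0.227  0.   ]
side tool_cup [385. 149.] 0.9 [0.665 0.43  0.   ]
```

View pics/scene0.png

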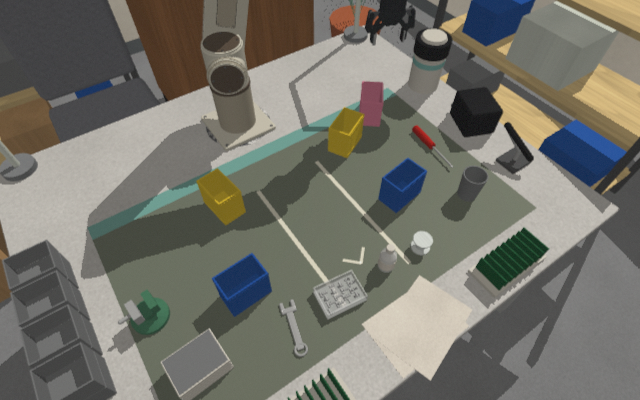

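View pics/side0.png

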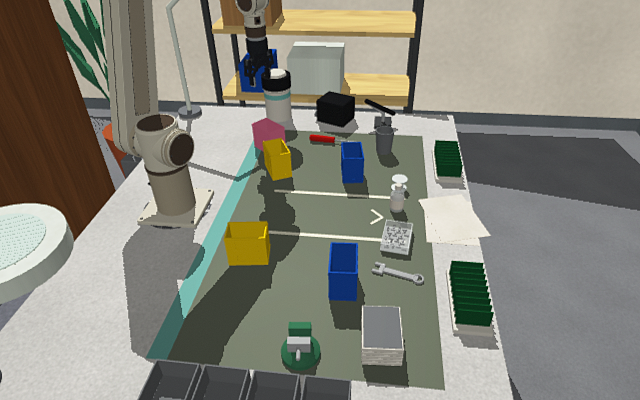

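Scene view: the two blue upright crates are at (243,284), right of the lane, and (402,184), left. Yellow (222,196) and (345,134) and pink (372,103) are look-alikes. Only the blue ones fit the description. Next I'll confirm with a crop and measure poses.

```bash
cat >> h.py <<'E'
def crates(p):
    X=cloud(p); hsv=cv2.cvtColor(p['pixels'],cv2.COLOR_RGB2HSV)
    m=(hsv[...,0]>105)&(hsv[...,0]<130)&(hsv[...,1]>120)&(p['range_z']>0)
    out={}
    for n,s in (('L',1),('R',-1)):
        k=m&(X[...,0]>.3)&(X[...,0]<.75)&(abs(X[...,1])<.42)&(s*X[...,1]>-.05 )&(X[...,2]>.005)&(X[...,2]<.15)
        out[n]=X[k]
    return out
E
python3 - <<'E'
from h import *
for n in ('scene','side'):
    p=shot(n)
    for k,P in crates(p).items():
        top=P[P[:,2]>P[:,2].max()-.012]
        r=cv2.minAreaRect((top[:,:2]*1000).astype(np.float32))
        print(n,k,len(P),'zmax',np.percentile(P[:,2],[1,99]).round(3),'rect',np.round(r[0],0),np.round(r[1],0),round(r[2],1),'ext',top[:,:2].min(0).round(3),top[:,:2].max(0).round(3))
    X=cloud(p);g=p['pixels'].astype(int)
    w=(g.min(-1)>150)&(abs(X[...,2])<.008)&(X[...,0]>.25)&(X[...,0]<.7)&(abs(X[...,1])<.2)
    for s in (1,-1):
        Q=X[w&(s*X[...,1]>.05)]; print('line',s,len(Q),np.percentile(Q[:,0],[2,98]).round(3),np.polyfit(Q[:,0],Q[:,1],1).round(3))
    if n=='scene':
        a=p['pixels'][235:325,195:285];b=p['pixels'][145:235,355:445]
        cv2.imwrite('pics/crop.png',cv2.resize(np.hstack([a,b])[...,::-1],None,fx=4,fy=4))
    for nm,c in (('bottle',(.706,.065)),('reel',(.71,.195))):
        k=(np.hypot(X[...,0]-c[0],X[...,1]-c[1])<.05)&(X[...,2]>.015); print(nm,X[k].min(0).round(3),X[k].max(0).round(3))
    h=g; y=(g[...,0]>130)&(g[...,2]<90)&(g[...,1]>100)
    for s in(1,-1):
        Q=X[y&(s*X[...,1]>0)&(X[...,0]>.1)&(X[...,0]<.45)&(X[...,2]>.01)]; print('yellow',s,Q.min(0).round(3),Q.max(0).round(3))
E
```

```text
scene L 1530 zmax [0.006 0.102] rect [550. 247.] [ 72. 115.] 8.8 ext [0.507 0.187] [0.593 0.307]
scene R 2000 zmax [0.006 0.103] rect [ 568. -277.] [ 74. 111.] 4.2 ext [ 0.529 -0.334] [ 0.607 -0.22 ]
line 1 315 [0.366 0.698] [0.023 0.111]
line -1 536 [0.427 0.698] [-0.026 -0.077]
bottle [0.684 0.041 0.015] [0.729 0.083 0.098]
reel [0.688 0.152 0.016] [0.74  0.206 0.044]
yellow 1 [0.235 0.183 0.011] [0.373 1.301 0.18 ]
yellow -1 [ 0.237 -0.239  0.011] [ 0.356 -0.159  0.104]
side L 868 zmax [0.008 0.102] rect [551. 247.] [ 72. 122.] 8.7 ext [0.51  0.183] [0.592 0.309]
side R 1561 zmax [0.006 0.102] rect [ 569. -278.] [ 72. 116.] 3.8 ext [ 0.53  -0.336] [ 0.608 -0.218]
line 1 233 [0.363 0.698] [0.051 0.099]
line -1 385 [0.428 0.699] [-0.044 -0.067]
bottle [0.685 0.038 0.015] [0.729 0.072 0.098]
reel [0.692 0.148 0.016] [0.739 0.204 0.044]
yellow 1 [0.1   0.173 0.01 ] [0.449 1.329 0.18 ]
yellow -1 [ 0.237 -0.246  0.01 ] [ 0.356 -0.157  0.103]
```

View pics/crop.png

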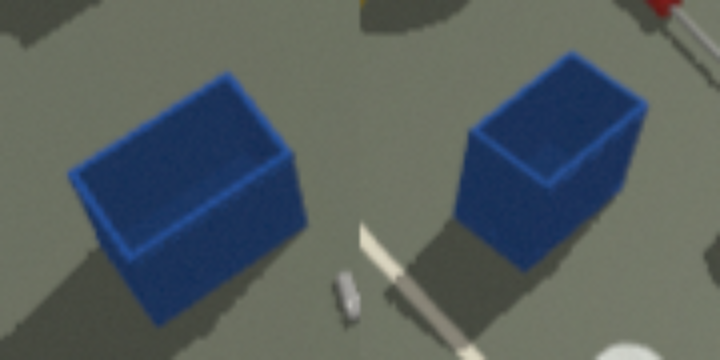

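The crop confirms both are blue, open-topped and upright: R at (0.568,-0.278) yaw 4°, L at (0.550,0.247) yaw 9°. I'll tip the left one first.

```bash
cat >> h.py <<'E'
from scipy.spatial.transform import Rotation as Ro
def go(xyz,yaw=None):
    "yaw: heading (deg) of tool x in world"
    o=get_obs();R=Ro.from_quat(o['tool_rot']).as_matrix();s=R.T@(np.array(xyz)-o['eef_pos'])*100
    cur=np.degrees(np.arctan2(R[1,0],R[0,0])); sp=0 if yaw is None else -((yaw-cur+180)%360-180)
    print('to',xyz,'slide',s.round(1),'spin',round(sp,1))
E
python3 - <<'E'
from h import *
go((.41,.36,.23),188.8);go((.63,.26,.22),188.8)
p=shot('scene')
for a in ((317,163),(407,262),(260,193),(325,279),(313,263)): print(world(p,a,0).round(3))
E
```

```text
to (0.41, 0.36, 0.23) slide [-23.9  -1.    0.1] spin -31.5
to (0.63, 0.26, 0.22) slide [-48.1  -1.7   1.1] spin -31.5
[0.302 0.121 0.   ]
[0.729 0.119 0.   ]
[ 0.305 -0.088  0.   ]
[ 0.647 -0.089  0.   ]
[ 0.591 -0.088  0.   ]
```

{"fn": "arm_command", "kwargs": {"slide": [[-5,-0.2,0],[-10,-0.4,0],[-15,-0.6,0],[-20,-0.8,0],[-25,-1,0]], "spin": [-6.4,-12.8,-19.2,-25.6,-31.5], "jaw": 5}}

```text
clock: 1.88
eef_pos: [0.4214, 0.3546, 0.2314]
tool_rot: [-0.078, 0.997, 0.0, 0.0]
ft_force: [0.7, 0.7, 0.1]
grip_width: 0.0499
grasp_force: 0.0
```

```bash
python3 -c "
from h import *
go((.632,.26,.2),188.8);o=get_obs();print(o['eef_pos'],o['grip_width'])"
```

```text
to (0.632, 0.26, 0.2) slide [-19.3 -12.6   3.1] spin 0.2
[0.42137401 0.35456381 0.23139996] 0.04987551962082504
```

{"fn": "arm_command", "kwargs": {"slide": [[-4.9,-3.2,0],[-9.8,-6.4,0.5],[-14.6,-9.6,1.5],[-19.3,-12.6,3],[-19.3,-12.6,3]], "spin": [0,0,0,0,0]}}

```text
clock: 2.5
eef_pos: [0.632, 0.2568, 0.1966]
tool_rot: [-0.074, 0.997, -0.001, -0.002]
ft_force: [-1.5, -0.4, -0.7]
grip_width: 0.0498
grasp_force: 0.0
```

{"fn": "arm_command", "kwargs": {"slide": [[0,0,3],[0,0,6],[0,0,9],[0,0,11.5],[0,0,11.5]], "spin": [0,0,0,0,0]}}

```text
clock: 3.12
eef_pos: [0.6274, 0.2601, 0.0841]
tool_rot: [-0.077, 0.997, -0.001, -0.003]
ft_force: [0.5, 0.1, 0.0]
grip_width: 0.0499
grasp_force: 0.0
```

```bash
python3 -c "
from h import *
o=get_obs();print(o['eef_pos'],o['grip_width'],o['ft_force']);go((.605,.256,.086),188.8)
p=shot('side');save(p,'s1')
P=crates(p)['L'];print(P.min(0),P.max(0))"
```

```text
[0.62737352 0.26008856 0.08412458] 0.049919420369258435 [0.48086245 0.10369931 0.01431365]
to (0.605, 0.256, 0.086) slide [ 2.3 -0.1 -0.2] spin 0.0
[0.50960943 0.17987688 0.00505261] [0.63083237 0.30934762 0.10444345]
```

View pics/s1.png

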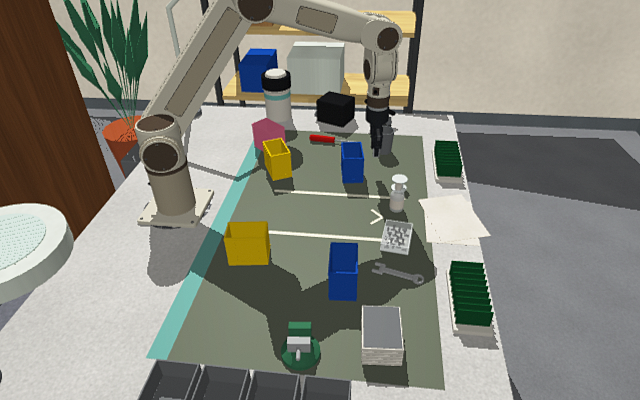

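Gripper tips at (378,140) stand just beyond the left crate (352,163), clear of everything. Pushing towards the robot.

{"fn": "arm_command", "kwargs": {"slide": [[1.5,0,0],[3,0,0],[4,0,0],[5,0,0],[6,0,0]], "spin": [0,0,0,0,0]}}

```text
clock: 3.8
eef_pos: [0.5712, 0.2514, 0.0877]
tool_rot: [-0.076, 0.997, 0.001, 0.002]
ft_force: [1.8, 1.1, 1.9]
grip_width: 0.05
grasp_force: 1.2
```

```bash
python3 -c "
from h import *
p=shot('side')
P=crates(p)['L'];P=P[P[:,0]<.6];print(P.min(0),np.percentile(P,99.5,axis=0))"
```

```text
[0.48116761 0.18033785 0.00637079] [0.58754666 0.30285391 0.1172733 ]
```

{"fn": "arm_command", "kwargs": {"slide": [[1,0,0],[2,0,0],[3,0,0],[4,0,0],[5,0,0]], "spin": [0,0,0,0,0]}}

```text
clock: 4.47
eef_pos: [0.5197, 0.243, 0.0856]
tool_rot: [-0.076, 0.997, -0.0, -0.001]
ft_force: [0.3, -0.1, -1.4]
grip_width: 0.0502
grasp_force: 0.0
```

{"fn": "arm_command", "kwargs": {"slide": [[0.3,0,0],[0.3,0,0],[-1,0,-1],[-2,0,-4],[-2,0,-9]], "spin": [0,0,0,0,0]}}

```text
clock: 5.1
eef_pos: [0.5406, 0.246, 0.175]
tool_rot: [-0.076, 0.997, -0.001, -0.002]
ft_force: [0.5, -0.5, -0.0]
grip_width: 0.0499
grasp_force: 0.0
```

```bash
cat >> h.py <<'E'
def lying(p,k):
    P=crates(p)[k];print('z',np.percentile(P[:,2],[1,99]).round(3));P=P[P[:,2]<.085];T=P[P[:,2]>np.percentile(P[:,2],99)-.012]
    r=cv2.minAreaRect((T[:,:2]*1000).astype(np.float32));print(k,np.round(r[0]),np.round(r[1]),round(r[2],1),'ext',np.percentile(T,1,axis=0).round(3),np.percentile(T,99,axis=0).round(3))
E
python3 -c "
from h import *
p=shot('side');lying(p,'L')
p=shot('scene');lying(p,'L');save(p,'c2')
for d in landmark_of(p,'stamp'):print(d)
go((.64,-.01,.18),184);go((.635,-.275,.15),184)
"
```

```text
z [0.006 0.074]
L [467. 234.] [ 98. 122.] 8.5 ext [0.415 0.172 0.063] [0.518 0.292 0.074]
z [0.008 0.074]
L [465. 234.] [103. 115.] 8.7 ext [0.412 0.175 0.064] [0.519 0.29  0.075]
{'centre': [244.7, 295.2], 'confidence': 0.7}
to (0.64, -0.01, 0.18) slide [ -5.6 -26.9  -0. ] spin 4.8
to (0.635, -0.275, 0.15) slide [ -1.1 -53.    2.9] spin 4.8
```

View pics/c2.png

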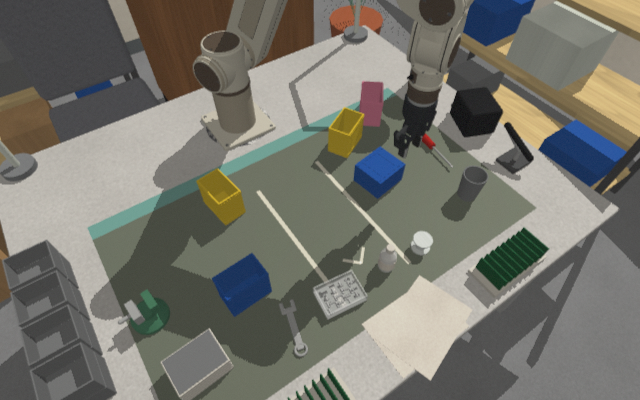

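Left crate now lies at (380,172), underside plain blue, no stamp. The right crate still has to be tipped.

{"fn": "arm_command", "kwargs": {"slide": [[-1.1,-5.4,0],[-2.2,-10.8,0],[-3.3,-16.2,0],[-4.4,-21.6,0],[-5.5,-27,0]], "spin": [1,2,3,4,4.8]}}

```text
clock: 5.88
eef_pos: [0.6364, -0.0137, 0.1748]
tool_rot: [-0.034, 0.999, 0.0, -0.001]
ft_force: [0.4, -0.4, -0.6]
grip_width: 0.0505
grasp_force: 0.0
```

```bash
python3 -c "
from h import *
go((.642,-.275,.16),184);go((.642,-.275,.085),184)"
```

```text
to (0.642, -0.275, 0.16) slide [  1.2 -26.1   1.5] spin -0.1
to (0.642, -0.275, 0.085) slide [  1.2 -26.1   9. ] spin -0.1
```

{"fn": "arm_command", "kwargs": {"slide": [[0.2,-5.5,0],[0.5,-11,0],[0.7,-16.5,0],[1,-22,0],[1.2,-26.1,0]], "spin": [0,0,0,0,0]}}

```text
clock: 6.5
eef_pos: [0.6416, -0.2757, 0.1744]
tool_rot: [-0.034, 0.999, 0.0, -0.001]
ft_force: [-0.2, 0.4, 0.1]
grip_width: 0.0499
grasp_force: 0.0
```

{"fn": "arm_command", "kwargs": {"slide": [[0,0,0],[0,0,2],[0,0,5],[0,0,8],[0,0,9]], "spin": [0,0,0,0,0]}}

```text
clock: 7.12
eef_pos: [0.6407, -0.2711, 0.0828]
tool_rot: [-0.035, 0.999, 0.001, -0.003]
ft_force: [-0.7, 0.2, -0.5]
grip_width: 0.05
grasp_force: 0.0
```

```bash
python3 -c "
from h import *
go((.642,-.275,.085),184)
p=shot('scene');P=crates(p)['R'];print(P.min(0),np.percentile(P,99.5,axis=0))"
```

```text
to (0.642, -0.275, 0.085) slide [-0.1 -0.4 -0.2] spin 0.0
[ 0.53361898 -0.33424079  0.00512615] [ 0.65590238 -0.23941062  0.13542953]
```

{"fn": "arm_command", "kwargs": {"slide": [[1.5,-0.3,0],[2.7,-0.3,0],[3.8,-0.3,0],[4.9,-0.3,0],[6,-0.3,0]], "spin": [0,0,0,0,0]}}

```text
clock: 7.8
eef_pos: [0.583, -0.2804, 0.0873]
tool_rot: [-0.035, 0.999, -0.0, 0.001]
ft_force: [2.0, 0.5, 2.9]
grip_width: 0.0497
grasp_force: 1.2
```

{"fn": "arm_command", "kwargs": {"slide": [[1,0,0],[2,0,0],[3,0,0],[4,0,0],[5,0,0]], "spin": [0,0,0,0,0]}}

```text
clock: 8.43
eef_pos: [0.5318, -0.2838, 0.0858]
tool_rot: [-0.035, 0.999, 0.0, -0.001]
ft_force: [-0.1, 0.0, -0.5]
grip_width: 0.0499
grasp_force: 0.0
```

{"fn": "arm_command", "kwargs": {"slide": [[0.3,0,0],[0.3,0,0],[-1,0,-1],[-2,0,-4],[-2,0,-9]], "spin": [0,0,0,0,0]}}

```text
clock: 9.05
eef_pos: [0.5527, -0.2815, 0.1749]
tool_rot: [-0.035, 0.999, 0.001, -0.002]
ft_force: [0.5, -1.5, 0.1]
grip_width: 0.0501
grasp_force: 0.0
```

```bash
python3 -c "
from h import *
p=shot('side');lying(p,'R')
p=shot('scene');lying(p,'R');lying(p,'L');save(p,'c3')
for d in landmark_of(p,'stamp'):print(d,world(p,d['centre']))
cv2.imwrite('pics/c3.png',cv2.resize(p['pixels'][110:350,180:480,::-1],None,fx=2.5,fy=2.5))
"
```

```text
z [0.007 0.073]
R [ 480. -282.] [100. 116.] 3.5 ext [ 0.431 -0.34   0.062] [ 0.53  -0.228  0.074]
z [0.008 0.074]
R [ 480. -283.] [102. 112.] 3.6 ext [ 0.442 -0.337  0.064] [ 0.531 -0.228  0.075]
z [0.008 0.075]
L [464. 234.] [102. 115.] 8.4 ext [0.413 0.175 0.064] [0.519 0.291 0.075]
{'centre': [236.0, 277.5], 'confidence': 0.68} [ 0.52935816 -0.27952366  0.03042322]
```

View pics/c3.png

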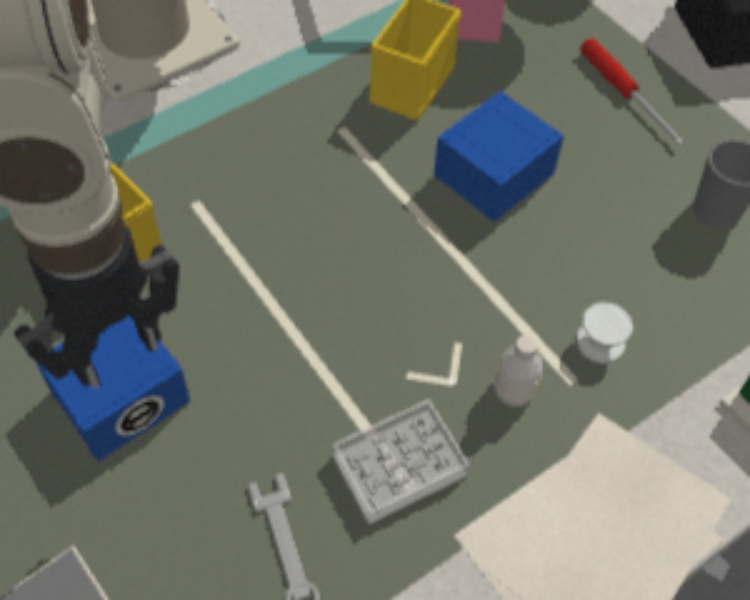

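The right crate, at (140,415) in the crop, shows the round stamp. The left underside is plain. Now I go outside the right crate, fingers in line along its end wall, and push it left.

{"fn": "arm_command", "kwargs": {"slide": [[0,0,0],[0,0,0],[1,-2,0],[4,-6,0],[6,-9,0]], "spin": [10,20,30,40,50]}}

```text
clock: 9.82
eef_pos: [0.4981, -0.377, 0.1747]
tool_rot: [0.394, 0.919, 0.0, -0.001]
ft_force: [-0.4, -0.6, 0.1]
grip_width: 0.0505
grasp_force: 0.0
```

{"fn": "arm_command", "kwargs": {"slide": [[0,0,0],[0,0,0],[0,0,0],[0,0,0],[0,0,0]], "spin": [10,20,30,40,40]}}

```text
clock: 10.45
eef_pos: [0.4989, -0.3759, 0.1749]
tool_rot: [0.681, 0.732, -0.0, -0.001]
ft_force: [-0.5, -0.1, 0.4]
grip_width: 0.0494
grasp_force: 0.0
```

```bash
python3 -c "
from h import *
o=get_obs();print(o['eef_pos'],o['joint_pos'])
go((.486,-.369,.1),93.6);go((.486,-.369,.035),93.6)
p=shot('scene');X=cloud(p)
k=(abs(X[...,0]-.49)<.12)&(X[...,1]<-.37)&(X[...,1]>-.56)&(X[...,2]>.01)&(X[...,2]<.1)
print(X[k].min(0),X[k].max(0));
v,u=np.mgrid[0:400,0:640];print(np.percentile(X[k][:,1],[50,90,99]))
"
```

```text
[ 0.4989081  -0.37594714  0.17489895] [-6.45765902e-01  5.18411138e-01  2.67614935e-01  1.32215969e+00
  6.45548422e-06  8.53694212e-01]
to (0.486, -0.369, 0.1) slide [ 0.8 -1.2  7.5] spin 0.5
to (0.486, -0.369, 0.035) slide [ 0.8 -1.2 14. ] spin 0.5
[ 0.44609768 -0.55522412  0.01013007] [ 0.53641428 -0.45142133  0.07929081]
[-0.49652004 -0.46603426 -0.45444911]
```

{"fn": "arm_command", "kwargs": {"slide": [[0.4,-1.2,2],[0.4,-1.2,5],[0.4,-1.2,9],[0.4,-1.2,12.5],[0.4,-1.2,14]], "spin": [0,0,0,0,0]}}

```text
clock: 11.12
eef_pos: [0.4855, -0.3719, 0.0335]
tool_rot: [0.681, 0.732, -0.0, -0.002]
ft_force: [-0.1, -0.7, 0.4]
grip_width: 0.0501
grasp_force: 0.0
```

{"fn": "arm_command", "kwargs": {"slide": [[0.5,0,0],[1.2,0,0],[2,0,0],[3,0,0],[4,0,0]], "spin": [0,0,0,0,0]}}

```text
clock: 11.75
eef_pos: [0.4853, -0.3339, 0.0377]
tool_rot: [0.682, 0.731, -0.0, 0.002]
ft_force: [0.7, -3.6, 3.7]
grip_width: 0.05
grasp_force: 1.6
```

```bash
python3 -c "
from h import *
p=shot('scene');lying(p,'R');o=get_obs();print(o['eef_pos'],o['ft_force'])
"
```

```text
z [0.007 0.075]
R [ 478. -268.] [104. 110.] 3.5 ext [ 0.428 -0.314  0.064] [ 0.53  -0.214  0.074]
[ 0.4849079  -0.33219351  0.03740087] [-0.93378719 -0.9193512   1.92425989]
```

{"fn": "arm_command", "kwargs": {"slide": [[1.2,0,0],[2.7,0,0],[4.2,0,0],[5.7,0,0],[7.2,0,0]], "spin": [0,0,0,0,0]}}

```text
clock: 12.42
eef_pos: [0.4791, -0.2603, 0.0363]
tool_rot: [0.682, 0.731, -0.0, -0.0]
ft_force: [0.7, -3.3, 2.2]
grip_width: 0.0501
grasp_force: 1.5
```

{"fn": "arm_command", "kwargs": {"slide": [[1.5,0,0],[3,0,0],[4.5,0,0],[6,0,0],[7.5,0,0]], "spin": [0,0,0,0,0]}}

```text
clock: 13.05
eef_pos: [0.474, -0.1856, 0.0363]
tool_rot: [0.682, 0.731, -0.0, -0.0]
ft_force: [-0.5, -3.3, 2.5]
grip_width: 0.0498
grasp_force: 1.5
```

```bash
python3 -c "
from h import *
p=shot('side')
P=crates(p)['R'];P=P[(P[:,2]<.085)&(P[:,1]<.12)];T=P[P[:,2]>.06];print(cv2.minAreaRect((T[:,:2]*1000).astype(np.float32)))
o=get_obs();print(o['eef_pos'],o['ft_force'])
"
```

```text
((468.507080078125, -130.42312622070312), (99.47930145263672, 128.23753356933594), 6.054943084716797)
[ 0.47323991 -0.18339199  0.03593934] [-0.37727859  2.24974246 -1.24763042]
```

Tracking well; the remaining push is about 13.5 cm.

{"fn": "arm_command", "kwargs": {"slide": [[1.5,0,0],[3,0,0],[4.5,0,0],[6,0,0],[7.5,0,0]], "spin": [0,0,0,0,0]}}

```text
clock: 13.72
eef_pos: [0.4686, -0.1106, 0.0362]
tool_rot: [0.682, 0.731, -0.0, -0.0]
ft_force: [0.1, -0.8, -0.4]
grip_width: 0.0498
grasp_force: 0.5
```

{"fn": "arm_command", "kwargs": {"slide": [[1.5,0,0],[3,0,0],[4.2,0,0],[5.2,0,0],[5.8,0,0]], "spin": [0,0,0,0,0]}}

```text
clock: 14.35
eef_pos: [0.465, -0.0534, 0.0364]
tool_rot: [0.682, 0.731, -0.0, 0.0]
ft_force: [0.0, -1.9, -0.5]
grip_width: 0.05
grasp_force: 0.7
```

{"fn": "arm_command", "kwargs": {"slide": [[0,0,0],[-1,0,0],[-4,0,0],[-6,0,-4],[-6,0,-9]], "spin": [0,0,0,0,0]}}

```text
clock: 14.98
eef_pos: [0.4681, -0.1158, 0.1263]
tool_rot: [0.683, 0.73, -0.001, -0.001]
ft_force: [-0.1, -0.0, 1.1]
grip_width: 0.0502
grasp_force: 0.0
```

{"fn": "arm_command", "kwargs": {"slide": [[-4,0,-1],[-8,0,-2],[-12,0,-3],[-15,0,-4],[-15,0,-4]], "spin": [0,0,0,0,0]}}

```text
clock: 15.6
eef_pos: [0.4796, -0.2666, 0.1669]
tool_rot: [0.684, 0.73, 0.0, 0.001]
ft_force: [-0.9, 1.4, -0.1]
grip_width: 0.0502
grasp_force: 0.0
```

```bash
python3 -c "
from h import *
for n in ('scene','side'):
    p=shot(n);save(p,'f'+n);X=cloud(p);g=p['pixels'].astype(int)
    P=crates(p)['R'];
    for nm,T in (('st',P[(P[:,2]>.06)&(P[:,1]<.14)]),('pl',(lambda Q:Q[(Q[:,2]>.06)&(Q[:,1]>.14)])(crates(p)['L']))):print(n,nm,cv2.minAreaRect((T[:,:2]*1000).astype(np.float32)),np.percentile(T,[.5,99.5],axis=0).round(3))
    w=(g.min(-1)>150)&(abs(X[...,2])<.006)&(X[...,0]>.31)&(X[...,0]<.6)
    for s in (.11,-.09):
        Q=X[w&(abs(X[...,1]-s)<.03)];print(len(Q),np.percentile(Q[:,1],[3,50,97]).round(3))
"
```

```text
scene st ((458.5196228027344, 4.233325958251953), (103.74431610107422, 96.9056167602539), 4.70832633972168) [[ 0.407 -0.045  0.061]
 [ 0.512  0.049  0.075]]
scene pl ((464.0516052246094, 233.32205200195312), (104.33430480957031, 114.41999053955078), 9.434747695922852) [[0.411 0.174 0.061]
 [0.52  0.291 0.075]]
192 [0.116 0.122 0.128]
233 [-0.096 -0.09  -0.084]
side st ((492.0469055175781, 2.9795494079589844), (32.74901580810547, 92.80118560791016), 2.7653205394744873) [[ 0.474 -0.043  0.061]
 [ 0.507  0.05   0.076]]
side pl ((479.193359375, 234.85018920898438), (71.57047271728516, 119.27385711669922), 5.506554126739502) [[0.441 0.175 0.06 ]
 [0.519 0.292 0.075]]
74 [0.115 0.122 0.133]
187 [-0.097 -0.089 -0.08 ]
```

View pics/fscene.png

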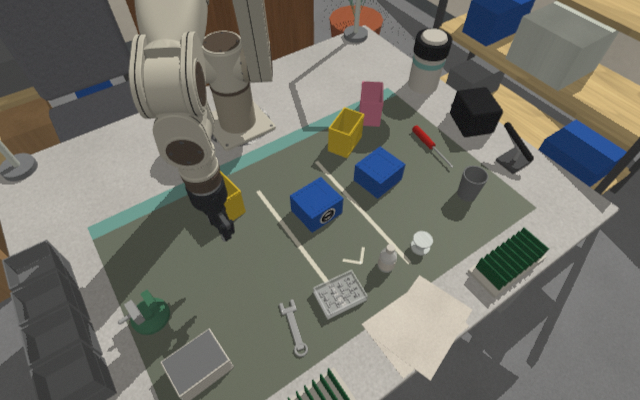

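The stamped crate at (317,205) lies with its stamp visible, y about -0.045 to 0.07, between the tape lines at -0.084 and 0.116. The plain crate at (380,172) lies clear at y > 0.17, and the arm is free.

```bash
python3 -c "
from workcell import *
print(job_done())"
```

```text
the job is handed in; nothing more can be done
None
```

Both blue crates were tipped onto their sides, the stamped one (the right-hand crate) was then pushed into the lane between the tape lines, the plain one lies clear to the left, nothing else was touched, and the job is handed in at about 16 s.

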